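Shut and lock the lamp power box

ROBOT

A 6-joint arm with a two-finger parallel gripper is mounted at the origin on the work surface; the furniture and walls round the work are solid. World frame = base frame: x ahead of the robot, y to its left, z up, the work surface at z = 0. Lengths are in m, angles in rad, forces in N, time in s.
With the tool pointing down it reaches from about 0.375 to 0.925 m from the base axis. Payload 5.7 kg.
Tool frame: the origin (TCP) lies on the mounting face of the last link; the fingertips stand 173 mm ahead of it and the grasp point (between the pads) lies arm.grip_depth ahead of it (arm.grip_depth is the distance from the TCP to the grasp point, in m); z points along the fingers, y is the line along which they close (so a half turn about z gives the same grasp; the last joint's range is limited). The gripper opens to 85 mm and grips with 20 to 120 N. Pads are 22 mm wide; open, the fingers measure 114 mm over their backs; the gripper's body (76 mm by 85 mm) begins 54 mm behind the grasp point. The pads swing forward as they close: fully open they stand 13 mm farther back than shut.
Start: joints at [-1.288, 0.359, 1.51, -0, 1.272, -0.115], TCP at [0.232, -0.553, 0.405] pointing down, gripper open.
Joint ranges: [-2.97, 2.97], [-1.01, 2.36], [0.21, 2.38], [-0.96, 4.11], [0.2, 2.71], [-2.98, 2.98]. Speed limits (rad/s): [2.39, 2.39, 3.14, 3.14, 3.14, 3.14].

INTERFACE

Orientations are given as a unit quaternion [w, x, y, z].
In Python, from workcell import monitor, imaging, order, arm gives the robot as it stands. The module is installed in compiled form; this text tells all that it offers.
- The arm moves only by the tool apply_moves, never from a script. Its argument "series" is a list of rows, each a list of 2 entries, a list of its own where there are three numbers: the shift along the tool's x, y, z in m, then the turn about the tool's z in rad. In form: [[[tx, ty, tz], spin], ...]. A call has 1 to 12 rows; each row is the pose to reach, as a shift and turn from the pose commanded when the call began, along the tool's axes at that moment; what a row does not reach only later rows make up. A row lasts 1/8 s, in which the tool goes at most 62.5 mm and 10.7 degrees, less where a joint would pass 70% of its speed; a pose out of reach is approached as far as the arm can. A call with a gripper value outside its range is refused whole. "gripper" is the opening, from 0 (shut) to 1 (fully open), set as the call begins (left out, the last holds). The fingers move at their own pace and stop on an object; "force" is the grip in N (left out, the last holds). Time passes only in rows, so rows that repeat a pose let the fingers close. It gives the time, the measured TCP pose, the force, the opening and the grip force at its end, in the units of the state.
- monitor.read_state(): the state, without advancing time (a new reading comes with each control period).
- imaging.camera(name): name is "side" or "top" or "wrist"; returns (picture, depth): 420x560x3 uint8, blue, green, red; 420x560 float32, m along the optical axis (not along the pixel's ray), 0 where there is no reading.
- imaging.get_calibration(name): a dict with "vertical_fov" (degrees; the focal length in pixels is half the picture's height over the tangent of half this angle, whatever the lens; pixels are square), "cx", "cy" (the principal point, pixels), "k1" (the pictures are not rectified: a ray, as slopes to the right and down, at radius r is drawn at 1 + k1 r^2 times it, then the intrinsics apply), "rvec" (rotation vector, rad) and "tvec" (3), from world to camera coordinates, as OpenCV has them. Camera axes: x right, y down, z forward; pixel columns grow to the right and rows downward; lengths in m; the calibration is good to about 2 mm. A picture is of the moment at which its call begins: read the wrist's pose just before it. get_calibration takes no time and is no camera call; for the wrist camera it gives the pose at the moment of the call.
- order.job_done(): hands the job in; it is judged then, once.
The state is a dict: "clock": time; "qpos": joint angles; "joint_vel": joint speeds; "effort": joint torques, N m; "ee_pos": TCP position; "orientation": TCP orientation; "contact_force": force on the tool from outside, world axes, zero at the start; "moment": the same for the moment, N m; "gripper_width": finger opening in m; "grip_force": force on a finger pad.
Only numpy, scipy, OpenCV 4.12 (cv2) and the standard library are available. Lean on these libraries where they do the work, as an engineer would, in place of code of your own. Each camera call takes 0.05 s, during which the arm holds its last target. There are 200 camera calls.

TASK

The lid of the grey power box stands ajar: press it fully shut with the fingertips. Then set the fingertips well down in the slot of the big round fastener in the lid and turn it clockwise (seen from above) to its stop, so that the lid is locked. Only push, do not grasp or lift anything, do not raise the lid further, and leave the things beside the box where they are.

Things in the scene. Friction and masses are not known exactly. Their poses are not given: they have to be found in the camera images.
- box: Grey power box, fixed, 210 (x) x 250 (y) x 92 mm plus an 8 mm lid of the same outline (top 100 mm above the table when shut). Origin: centre of the underside; z up, -x its front (robot side), +y its left. The lid hinges about the line along y at x = +105, z = 92 mm (far side). With the lid shut the fastener's axis stands at x = -25, y = 0 mm and its top is 104 mm above the table.
- lid (a joint): Hinge angle of the lid, rad: 0 is fully shut (hard stop), larger is more open, front edge up. A stiff hinge: it stays where it is left; a few newtons down near the front edge close it. It can be pressed on its bare corners, left and right of the round fastener.
- lid_front (a point): Middle of the lid's front edge, on its top face, 210 mm from the hinge end; moves with the lid. Axes as the box's when the lid is shut.
- cam (a joint): Angle of the fastener in the lid, rad: 0 unlocked, grows clockwise seen from above to a hard stop at 1.571 (locked). Friction about 0.15 N m; stays where left. A tongue beneath it swings under a catch in the box's front wall; with the lid not fully shut the tongue strikes the catch. Pointer looks to the box's right (-y) at 0, to its front (-x) when locked.
- fastener_top (a point): On the fastener's axis at its top face; turns with it. A metal disc of 110 mm diameter, 4 mm proud of the lid, with a slot 42 mm wide and 21 mm deep across it through the axis, along this point's y. At -y a thin wall closes the slot (inner face 45 mm from the axis), a flat pointer beyond it; at +y it runs out to the rim of the lid's hole, 56 mm from the axis.
- slot_open_half (a point): On the floor of the slot, in the half away from the pointer, 31 mm from the axis; turns with the fastener. Shut fingers fit into the slot here and push on its side walls (straight, 21 mm either side of this point).
- duct_tape: Bystander, loose: grey roll of tape lying flat, 100 mm across, 48 mm high, left of the box. Origin under its centre.
- white_bottle: Bystander, loose: white paint bottle, 36 mm across, 115 mm high, standing right of the box. Origin under its centre.
- pipe_ring: Bystander, loose: short grey pipe offcut standing on end, 40 mm across, 45 mm high, right of the box. Origin under its centre.
- marker: Bystander, loose: black-capped white felt marker lying, 16 x 126 x 17 mm, in front of the box. Origin under its centre, long axis y.

How it is judged:
By the outcome, as a careful person would: the job done as asked, in the order asked, and still so for the second after the job is handed in, with the robot touching nothing.
It also fails if it takes over 48 s, if anything falls off the work surface, if the arm or the gripper's body presses on something with over 40 N, if the wrist force passes 120 N, or if a joint passes its speed limit or range.

## Working session

There is one attempt and no reset: what is moved stays moved. The work goes in short steps, Python scripts to look and compute and a tool call to move; the robot and the scene stay as the last step left them, time stands still between calls to the robot, and variables do not carry over. Pictures are saved under pics/ and viewed, at most 10 in all, crops included, and the job is handed in when it is done.

Besides the shell and the picture viewer there is one more tool, called after ">>>" as a command line: name --argument value ..., lists and objects as JSON in quotes. apply_moves: Moves the arm, as the interface text tells. Its arguments: {"type":"object","properties":{"series":{"type":"array","items":{"type":"array"}},"gripper":{"type":"number"},"force":{"type":"number"}},"required":["series"]}

```bash
mkdir -p pics
cat > h.py <<'E'
import numpy as np, cv2
from workcell import monitor, imaging, order, arm
def cal(n):
    c=imaging.get_calibration(n); f=210/np.tan(np.radians(c["vertical_fov"])/2)
    R=cv2.Rodrigues(np.array(c["rvec"],float))[0]; t=np.array(c["tvec"],float).ravel()
    return f,c["cx"],c["cy"],c["k1"],R,t
def slopes(n,uv,C=None):
    f,cx,cy,k1,R,t=C or cal(n); d=(np.atleast_2d(uv).astype(float)-[cx,cy])/f; s=d.copy()
    for _ in range(20): s=d/(1+k1*(s**2).sum(1,keepdims=True))
    return s
def onplane(n,uv,z,C=None):
    C=C or cal(n); s=slopes(n,uv,C); R,t=C[4:]; o=-R.T@t
    d=np.c_[s,np.ones(len(s))]@R
    return o+d*((z-o[2])/d[:,2])[:,None]
def cloud(n,depth,C=None):
    C=C or cal(n); v,u=np.mgrid[:420,:560]; s=slopes(n,np.c_[u.ravel(),v.ravel()],C)
    P=np.c_[s,np.ones(len(s))]*depth.reshape(-1,1); P=(P-C[5])@C[4]; P[depth.ravel()==0]=np.nan
    return P.reshape(420,560,3)
E
python3 - <<'E'
from h import *
s=monitor.read_state(); print(s["clock"],s["ee_pos"],s["orientation"],s["contact_force"],arm.grip_depth)
for n in("top","side"):
    p,d=imaging.camera(n); cv2.imwrite(f"pics/{n}0.png",p); np.save(f"{n}0.npy",d); 
    C=cal(n); print(n,-C[4].T@C[5],(d>0).mean())
E
```

```text
0.0 [ 0.23232817 -0.55281483  0.40383406] [-9.31027038e-04  9.80281779e-01  1.97602530e-01 -8.34889305e-05] [ 0.09011961  0.39175042 -1.23307169] 0.1547
top [0.37864219 0.02485387 1.02583607] 0.9961904761904762
side [ 0.34745545 -0.9535861   0.51257409] 0.8152593537414966
```

View pics/top0.png

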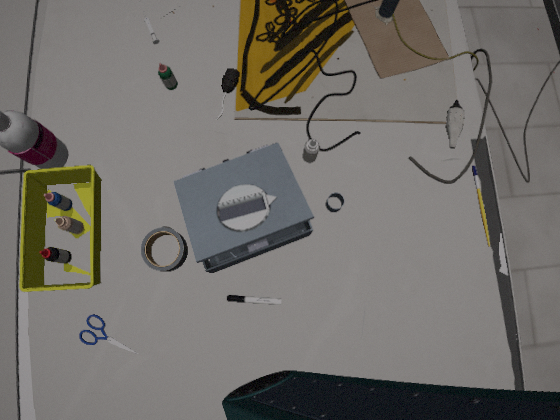

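View pics/side0.png

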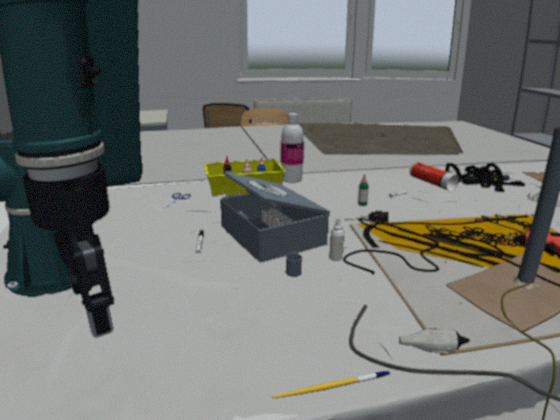

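The top view shows the lid quad with far corners near (175,181) and (277,143), and front corners near (197,263) and (313,218). The disc is near (244,207), with its pointer to the right at (275,200). The side view shows the lid ajar with the front edge up. Next I'll fit the lid plane and corners from depth.

Run:
```python
from h import *
p=cv2.imread("pics/top0.png"); d=np.load("top0.npy"); C=cal("top"); P=cloud("top",d,C)
m=np.zeros((420,560),np.uint8); cv2.fillPoly(m,[np.array([[185,187],[274,150],[303,216],[202,256]])],1)
cv2.circle(m,(244,207),36,0,-1)
Q=P[m>0]; A=np.c_[Q[:,:2],np.ones(len(Q))]; k=np.linalg.lstsq(A,Q[:,2],rcond=None)[0]; r=Q[:,2]-A@k
print("plane",k,"rms",r.std(),"tilt",np.arctan(np.hypot(*k[:2])),"dir",np.arctan2(k[1],k[0]), "z",Q[:,2].min(),Q[:,2].max())
# lid region: near plane
dev=P[...,2]-(P[...,:2]@k[:2]+k[2]); z=P[...,2]
L=((abs(dev)<.008)&(z>.08)).astype(np.uint8); L[:, :165]=0; L[:, 325:]=0; L[:135]=0; L[280:]=0
L=cv2.morphologyEx(L,cv2.MORPH_CLOSE,np.ones((9,9)))
c=max(cv2.findContours(L,0,2)[0],key=cv2.contourArea); h=cv2.convexHull(c)
q=cv2.approxPolyDP(h,6,True).reshape(-1,2); print(q,cv2.contourArea(c))
X=[]
s=slopes("top",q,C);D=np.c_[s,np.ones(len(s))]@C[4]; o=-C[4].T@C[5]
for dd in D:
    t=(k[:2]@o[:2]+k[2]-o[2])/(dd[2]-k[:2]@dd[:2]); X.append(o+t*dd)
X=np.array(X); print(X.round(4)); print(np.linalg.norm(X-np.roll(X,-1,0),axis=1))
hsv=cv2.cvtColor(p,cv2.COLOR_BGR2HSV); print(hsv[200,230],hsv[240,210],hsv[207,244],hsv[195,240])
```

```text
** On entry to DLASCL parameter number  4 had an illegal value
 ** On entry to DLASCL parameter number  4 had an illegal valueTraceback (most recent call last):
  File "<stdin>", line 5, in <module>
    x, resids, rank, s = _umath_linalg.lstsq(a, b, rcond,
                         ~~~~~~~~~~~~~~~~~~~^^^^^^^^^^^^^
                                             signature=signature)
                                             ^^^^^^^^^^^^^^^^^^^^
    raise LinAlgError("SVD did not converge in Linear Least Squares")
numpy.linalg.LinAlgError: SVD did not converge in Linear Least Squares
```

```bash
cat > m.py <<'E'
from h import *
p=cv2.imread("pics/top0.png"); d=np.load("top0.npy"); C=cal("top"); P=cloud("top",d,C)
m=np.zeros((420,560),np.uint8); cv2.fillPoly(m,[np.array([[185,187],[274,150],[303,216],[202,256]])],1)
cv2.circle(m,(244,207),36,0,-1)
Q=P[m>0]; Q=Q[np.isfinite(Q[:,2])]; A=np.c_[Q[:,:2],np.ones(len(Q))]; k=np.linalg.lstsq(A,Q[:,2],rcond=None)[0]; r=Q[:,2]-A@k
print("plane",k,"rms",r.std(),"tilt",np.arctan(np.hypot(*k[:2])),"dir",np.arctan2(k[1],k[0]), "z",Q[:,2].min(),Q[:,2].max())
dev=P[...,2]-(P[...,:2]@k[:2]+k[2]); z=P[...,2]
L=((abs(dev)<.008)&(z>.08)).astype(np.uint8); L[:, :165]=0; L[:, 325:]=0; L[:135]=0; L[280:]=0
L=cv2.morphologyEx(L,cv2.MORPH_CLOSE,np.ones((9,9)))
c=max(cv2.findContours(L,0,2)[0],key=cv2.contourArea); h=cv2.convexHull(c)
q=cv2.approxPolyDP(h,6,True).reshape(-1,2); print(q,cv2.contourArea(c))
X=[]
s=slopes("top",q,C);D=np.c_[s,np.ones(len(s))]@C[4]; o=-C[4].T@C[5]
for dd in D:
    t=(k[:2]@o[:2]+k[2]-o[2])/(dd[2]-k[:2]@dd[:2]); X.append(o+t*dd)
X=np.array(X); print(X.round(4)); print(np.linalg.norm(X-np.roll(X,-1,0),axis=1))
hsv=cv2.cvtColor(p,cv2.COLOR_BGR2HSV); print(hsv[200,230],hsv[240,210],hsv[207,244],hsv[195,240])
for n,w in {"bottle":(311,144),"ring":(335,202),"marker":(254,300),"tape":(147,248)}.items(): print(n,P[w[1],w[0]])
E
python3 m.py
```

```text
plane [-0.35697702 -0.11021644  0.35400941] rms 0.001438988052039583 tilt 0.35754658367885533 dir -2.842128335250852 z 0.10171521331345772 0.17435409628431528
[[277 143]
 [313 217]
 [197 262]
 [173 181]] 9902.0
[[ 7.095e-01 -5.000e-04  1.008e-01]
 [ 5.234e-01 -5.810e-02  1.736e-01]
 [ 4.514e-01  1.764e-01  1.734e-01]
 [ 6.400e-01  2.359e-01  9.960e-02]]
[0.20795132 0.24531727 0.21108613 0.24645315]
[105   4 133] [106  33 117] [123  29  79] [ 90   3 153]
bottle [ 0.70226681 -0.07659386  0.09839951]
ring [ 0.58557753 -0.13157901 -0.00070673]
marker [0.36892158 0.07802714 0.01563761]
tape [0.50303159 0.31535926 0.03715665]
```

The lid plane fits well (tilt 0.358 rad, edges 208–211 × 245–246 mm). That gives a box centre of about (0.572, 0.086), yaw about 0.298, and a fastener axis when shut of about (0.548, 0.078). I'll shut the fingers and go above the right front corner, aligning the tool with the slot on the way.

>>> apply_moves --series '[[[0.478, -0.38, 0.02], -1.471], [[0.478, -0.38, 0.02], -1.471], [[0.478, -0.38, 0.02], -1.471], [[0.478, -0.38, 0.02], -1.471], [[0.478, -0.38, 0.02], -1.471], [[0.478, -0.38, 0.02], -1.471], [[0.478, -0.38, 0.02], -1.471], [[0.478, -0.38, 0.02], -1.471], [[0.478, -0.38, 0.02], -1.471], [[0.478, -0.38, 0.02], -1.471], [[0.478, -0.38, 0.02], -1.471], [[0.478, -0.38, 0.02], -1.471]]' --gripper 0 --force 60

```text
clock: 1.6
ee_pos: [0.5255, -0.0178, 0.3843]
orientation: [-0.0, 0.594, 0.804, -0.001]
contact_force: [0.3, -0.8, 0.3]
gripper_width: -0.0003
grip_force: 0.0
```

>>> apply_moves --series '[[[0, 0, 0.03], 0], [[0, 0, 0.045], 0], [[0, 0, 0.055], 0], [[0, 0, 0.065], 0], [[0, 0, 0.075], 0], [[0, 0, 0.085], 0], [[0, 0, 0.095], 0], [[0, 0, 0.1], 0], [[0, 0, 0.103], 0]]'

```text
clock: 2.72
ee_pos: [0.5259, -0.0176, 0.2814]
orientation: [-0.0, 0.594, 0.804, -0.0]
contact_force: [0.5, -0.1, 0.2]
gripper_width: -0.0002
grip_force: 0.1
```

>>> apply_moves --series '[[[0, 0, 0.003], 0], [[0, 0, 0.006], 0], [[0, 0, 0.008], 0], [[0, 0, 0.01], 0], [[0, 0, 0.01], 0], [[0, 0, 0.01], 0]]'

```text
clock: 3.48
ee_pos: [0.5259, -0.0176, 0.2733]
orientation: [0.0, 0.594, 0.804, 0.0]
contact_force: [-4.2, 1.0, 16.9]
gripper_width: -0.0
grip_force: 8.2
```

Run:
```python
from h import *
s=monitor.read_state(); print(s["clock"],s["ee_pos"],s["contact_force"])
p,d=imaging.camera("top"); cv2.imwrite("pics/top1.png",cv2.resize(p[120:290,150:350],None,fx=3,fy=3))
P=cloud("top",d); 
for u,v in((205,250),(215,200),(200,215)): print(np.nanmedian(P[v-2:v+3,u-2:u+3].reshape(-1,3),0))
```

```text
3.475 [ 0.52590231 -0.01763908  0.27331854] [-4.17412469  0.97259531 16.87690124]
[0.48183122 0.17125679 0.09942121]
[0.58987066 0.14451124 0.0990133 ]
[0.55873587 0.17876474 0.09966163]
```

View pics/top1.png

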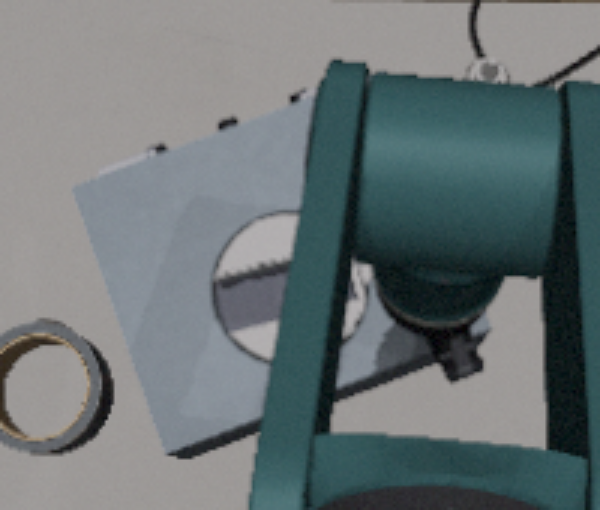

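The crop shows the lid level with the box. Depth gives z ≈ 0.099 at three lid points, with the tips at about 0.100 under 17 N, so it is shut. The slot is visible left of the arm. Next I'll lift and go above its open half.

>>> apply_moves --series '[[[0, 0, -0.03], 0], [[0, 0, -0.07], 0], [[0.03, 0.01, -0.08], 0], [[0.08, 0.03, -0.08], 0], [[0.116, 0.049, -0.08], 0], [[0.116, 0.049, -0.08], 0], [[0.116, 0.049, -0.08], 0]]'

```text
clock: 4.4
ee_pos: [0.5385, 0.1075, 0.3516]
orientation: [-0.0, 0.594, 0.804, -0.0]
contact_force: [0.1, -0.7, -0.2]
gripper_width: 0.0004
grip_force: 0.0
```

Run:
```python
from h import *
s=monitor.read_state(); print(s["clock"],s["ee_pos"],s["contact_force"])
C=cal("wrist"); p,d=imaging.camera("wrist"); cv2.imwrite("pics/w1.png",p); np.save("w1.npy",d); np.save("w1P.npy",cloud("wrist",d,C)); print(-C[4].T@C[5],(d>0).mean())
p,d=imaging.camera("side"); cv2.imwrite("pics/s1.png",cv2.resize(p[140:280,180:380],None,fx=3,fy=3))
```

```text
4.4 [0.53848755 0.10746489 0.35156757] [ 0.12018727 -0.71279258 -0.19234251]
[0.51904881 0.16992553 0.32062592] 0.9958673469387755
```

View pics/w1.png

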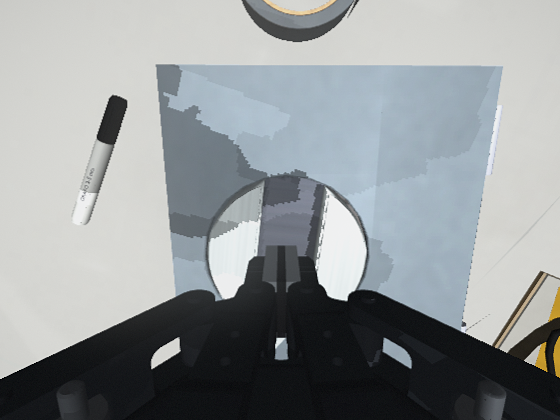

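View pics/s1.png

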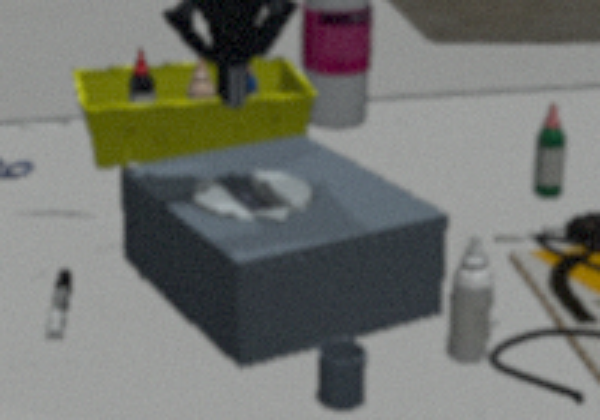

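The lid is flush in the side view. In the wrist view the slot runs vertically at columns 262–325 (rows 185–250), and the disc spans columns 207–368 near row 250. I'll measure the slot's midline and the axis.

Run:
```python
from h import *
p=cv2.imread("pics/w1.png"); P=np.load("w1P.npy")
u=np.array([np.cos(.298),np.sin(.298)]); v=np.array([-u[1],u[0]]); c=np.array([.548,.0784])
b=np.stack([(P[...,:2]-c)@u,(P[...,:2]-c)@v,P[...,2]],-1)
for r in range(190,250,8):
    row=b[r]; f=(row[:,2]<.09)&(abs(row[:,0])<.04)&(abs(row[:,1])<.07)
    t=(row[:,2]>.1015)&(abs(row[:,0])<.065)&(abs(row[:,1])<.07)
    g=lambda m:(row[m,0].min().round(4),row[m,0].max().round(4),np.median(row[m,1]).round(4),np.median(row[m,2]).round(4)) if m.any() else None
    cols=np.where(f)[0]
    print(r,"floor",g(f),cols.min() if len(cols) else 0,cols.max() if len(cols) else 0,"disc",g(t))
# bright disc edge by colour -> circle
hsv=cv2.cvtColor(p,cv2.COLOR_BGR2HSV); m=((hsv[...,1]<22)&(hsv[...,2]>120)).astype(np.uint8); m[:170]=0;m[:, :195]=0;m[:,380:]=0;m[295:]=0
pts=cv2.findContours(m,0,2)[0]; pts=[q for q in pts if cv2.contourArea(q)>300]
for q in pts: print(cv2.boundingRect(q))
h=np.vstack(pts).reshape(-1,2); C=cal("wrist"); W=onplane("wrist",h,.104,C)[:,:2]
B=np.c_[(W-c)@u,(W-c)@v]; r=np.hypot(*B.T); e=B[r>.045]
for _ in range(4):
    k=np.linalg.lstsq(np.c_[2*e,np.ones(len(e))],(e**2).sum(1),rcond=None)[0]; R=np.sqrt(k[2]+k[0]**2+k[1]**2)
    e=e[abs(np.hypot(*(e-k[:2]).T)-R)<.003]
print("circle",k[:2],R,len(e), c+k[0]*u+k[1]*v)
```

```text
190 floor (np.float64(-0.031), np.float64(0.0348), np.float64(0.0442), np.float64(0.0829)) 239 332 disc (np.float64(-0.0358), np.float64(0.0291), np.float64(0.0486), np.float64(0.1031))
198 floor (np.float64(-0.0383), np.float64(0.028), np.float64(0.0383), np.float64(0.0828)) 230 322 disc (np.float64(-0.0519), np.float64(0.0366), np.float64(0.0433), np.float64(0.1037))
206 floor (np.float64(-0.0147), np.float64(0.0272), np.float64(0.0324), np.float64(0.0829)) 262 321 disc (np.float64(-0.0622), np.float64(0.0428), np.float64(0.038), np.float64(0.1039))
214 floor (np.float64(-0.0155), np.float64(0.0266), np.float64(0.0264), np.float64(0.083)) 261 320 disc (np.float64(-0.0422), np.float64(0.0471), np.float64(0.0325), np.float64(0.1038))
222 floor (np.float64(-0.0164), np.float64(0.026), np.float64(0.0203), np.float64(0.083)) 260 319 disc (np.float64(-0.0637), np.float64(0.0506), np.float64(0.0269), np.float64(0.1038))
230 floor (np.float64(-0.0172), np.float64(0.0252), np.float64(0.0141), np.float64(0.0829)) 259 317 disc (np.float64(-0.0484), np.float64(0.0523), np.float64(0.0212), np.float64(0.1037))
238 floor (np.float64(-0.0178), np.float64(0.0246), np.float64(0.0079), np.float64(0.0829)) 258 316 disc (np.float64(-0.0496), np.float64(0.0548), np.float64(0.0156), np.float64(0.1038))
246 floor (np.float64(-0.0184), np.float64(0.0239), np.float64(0.0016), np.float64(0.0831)) 257 315 disc (np.float64(-0.0506), np.float64(0.0566), np.float64(0.0099), np.float64(0.1042))
(315, 187, 52, 108)
(208, 181, 56, 114)
circle [0.00289153 0.0006183 ] 0.05386174063803989 154 [0.55058255 0.07984002]
```

>>> apply_moves --series '[[[0.001, 0.007, 0.0], 0.11], [[0.001, 0.007, 0.03], 0.11], [[0.001, 0.007, 0.055], 0.11], [[0.001, 0.007, 0.065], 0.11], [[0.001, 0.007, 0.07], 0.11], [[0.001, 0.007, 0.075], 0.11], [[0.001, 0.007, 0.08], 0.11]]'

```text
clock: 5.38
ee_pos: [0.5455, 0.1106, 0.2721]
orientation: [0.0, 0.638, 0.77, 0.001]
contact_force: [-0.5, 0.1, 0.5]
gripper_width: -0.0003
grip_force: 0.0
```

>>> apply_moves --series '[[[0, 0, 0.004], 0], [[0, 0, 0.008], 0], [[0, 0, 0.012], 0], [[0, 0, 0.012], 0]]'

```text
clock: 5.88
ee_pos: [0.5449, 0.1107, 0.2594]
orientation: [-0.0, 0.638, 0.77, -0.0]
contact_force: [0.4, -0.4, 0.7]
gripper_width: -0.0
grip_force: 0.0
```

>>> apply_moves --series '[[[0, 0.004, 0], 0], [[-0.001, 0.01, 0], 0.13], [[-0.0026, 0.0138, 0], 0.26], [[-0.0046, 0.0173, 0], 0.39], [[-0.0071, 0.0206, 0], 0.52], [[-0.0099, 0.0236, 0], 0.65], [[-0.0132, 0.0261, 0], 0.78], [[-0.0132, 0.0261, 0], 0.78]]'

```text
clock: 6.88
ee_pos: [0.5729, 0.1027, 0.2597]
orientation: [-0.0, 0.882, 0.471, -0.0]
contact_force: [-2.2, 2.3, 1.6]
gripper_width: 0.0005
grip_force: 1.4
```

>>> apply_moves --series '[[[-0.001, 0.004, 0], 0.13], [[-0.0026, 0.0078, 0], 0.26], [[-0.0046, 0.0113, 0], 0.39], [[-0.0071, 0.0146, 0], 0.52], [[-0.0085, 0.0161, 0], 0.585], [[-0.0085, 0.0161, 0], 0.585]]'

```text
clock: 7.62
ee_pos: [0.5818, 0.0868, 0.2598]
orientation: [-0.0, 0.98, 0.197, 0.0]
contact_force: [-0.5, 3.2, 0.5]
gripper_width: -0.0001
grip_force: 1.7
```

>>> apply_moves --series '[[[-0.0004, 0.0016, 0], 0.05], [[-0.0008, 0.0031, 0], 0.1], [[-0.0012, 0.0046, 0], 0.1], [[-0.0014, 0.006, 0], 0.1], [[-0.0014, 0.006, 0], 0.1]]'

```text
clock: 8.25
ee_pos: [0.5821, 0.0811, 0.2597]
orientation: [-0.001, 0.989, 0.148, -0.001]
contact_force: [-3.8, 6.5, 3.5]
gripper_width: -0.0001
grip_force: 3.6
```

>>> apply_moves --series '[[[0, 0.002, 0], 0], [[0, 0.003, 0], 0], [[0, 0.004, 0], 0], [[0, 0.004, 0], 0]]'

```text
clock: 8.75
ee_pos: [0.5824, 0.0798, 0.2597]
orientation: [-0.004, 0.989, 0.147, -0.001]
contact_force: [-6.1, 19.7, 5.0]
gripper_width: -0.0002
grip_force: 10.3
```

The force has risen to 20 N with almost no motion, so it is at the stop. I'll back off the wall, lift out and look.

>>> apply_moves --series '[[[0, -0.003, 0], 0], [[0, -0.003, 0], 0], [[0, -0.003, -0.03], 0], [[0, -0.003, -0.08], 0], [[0, -0.06, -0.12], 0], [[0, -0.12, -0.12], 0], [[0, -0.18, -0.12], 0], [[0, -0.24, -0.12], 0], [[0, -0.24, -0.12], 0]]'

```text
clock: 9.88
ee_pos: [0.5133, 0.3098, 0.38]
orientation: [-0.0, 0.989, 0.15, 0.001]
contact_force: [-0.1, -0.5, -0.5]
gripper_width: 0.0001
grip_force: 0.0
```

Run:
```python
from h import *
s=monitor.read_state(); print(s["clock"],s["ee_pos"],s["contact_force"])
p,d=imaging.camera("top"); cv2.imwrite("pics/top2.png",cv2.resize(p[120:320,130:360],None,fx=3,fy=3))
P=cloud("top",d); u=np.array([np.cos(.298),np.sin(.298)]); v=np.array([-u[1],u[0]]); c=np.array([.5506,.0798])
B=np.stack([(P[...,:2]-c)@u,(P[...,:2]-c)@v,P[...,2]],-1)
f=(B[...,2]<.092)&(B[...,2]>.07)&(np.hypot(B[...,0],B[...,1])<.042); q=B[f][:,:2]
k=np.polyfit(q[:,0],q[:,1],1); print("slot floor n",len(q),"ccw dev from box x (rad)",np.arctan(k[0]),"span",np.ptp(q,0))
hsv=cv2.cvtColor(p,cv2.COLOR_BGR2HSV); print(np.nanmedian(B[...,2][(abs(B[...,0]+.07)<.008)&(abs(abs(B[...,1])-.09)<.02)]))
L=((B[...,2]>.093)&(B[...,2]<.107)&(abs(B[...,0])<.16)&(abs(B[...,1])<.15)).astype(np.uint8)
q=max(cv2.findContours(L,0,2)[0],key=cv2.contourArea).reshape(-1,2); W=onplane("top",q,.1)[:,:2]
print("lid yaw",cv2.minAreaRect((W*1000).astype(np.float32)))
```

```text
9.875 [0.51334282 0.30976733 0.38003329] [-0.11896926 -0.53408206 -0.49426981]
slot floor n 693 ccw dev from box x (rad) 0.0014641430703532866 span [0.08310453 0.04227825]
0.09987467252572273
lid yaw ((576.2003784179688, 86.30325317382812), (215.1865997314453, 249.78347778320312), 17.229595184326172)
```

View pics/top2.png

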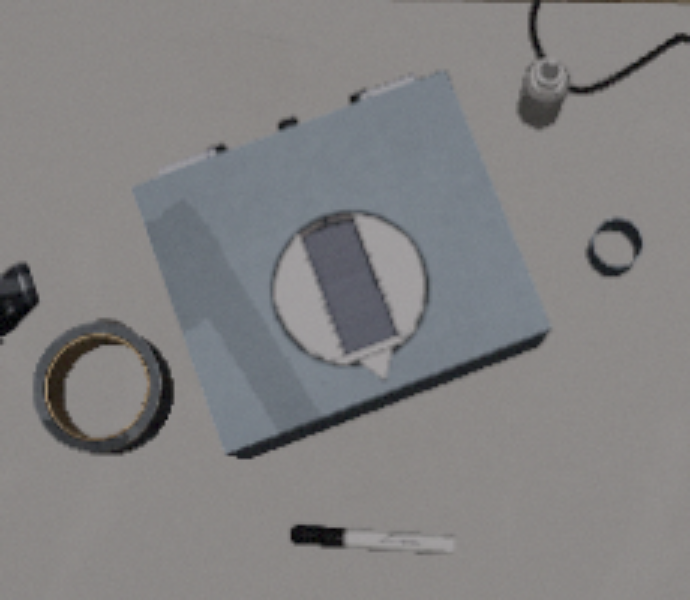

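The crop shows the pointer towards the box's front at (380,362), with the slot within about 0.001 rad of the box's x axis. The lid is flat at 0.0999, the things beside the box are in place and the gripper is clear. I'm handing the job in.

```bash
python3 -c "
from h import *
print(order.job_done())"
```

```text
the job is handed in; nothing more can be done
None
```

The lid is pressed shut and the fastener is turned clockwise to its stop, so the lid is locked; the things beside the box look undisturbed, and the job is handed in at about 10 s on the clock (no verdict was returned).

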